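# Raise the tote camera on its telescopic monopod and hold it up

### The job

The tote-check camera is stowed on its telescopic monopod: press the red release button so that the pole springs free, take the camera body lightly between the fingers and raise it past the first stop all the way to the second stop, where the pole goes no further. Be gentle: no more than 30 N on the button and no more than 60 N of grip on each side of the camera, and leave the packing things around it where they are. The pole sinks back by itself, so finish while holding the camera up at the second stop; do not let go.

Things in the scene. Friction and masses are not known exactly. Their poses are not given: they have to be found in the camera images.
- monopod: Grey bench housing of the monopod, fixed, 74 x 176 x 65 mm high, any yaw. Origin: on the bench surface straight below the pole's axis; z up. It reaches from y = -38 to +138 mm. The pole stands in a round purple collar (56 mm across, top 80 mm above the bench). The red release button is 95 mm from the pole along +y.
- release_top (a point): Centre of the top face of the red round release button, 32 mm across, 82 mm above the bench at rest, standing 13 mm proud of the steel ring around it. It is pressed straight down.
- release (a joint): Travel of the release button in m: 0 at rest, 0.008 fully down; the spring gives 1 N at the start and 5 N fully down. Pressed deeper than about 5 mm it frees the pole (press it fully down). Afterwards it stays part-way down (about 5 mm) by itself; it need not be held.
- camera: White camera, purple top label: 62 mm along its x, 40 mm along y, 48 mm high, black lens standing out 20 mm at -x. Origin: centre of its underside, on the pole's axis; z up; 103 mm above the bench while stowed. Pinch it from above across the 40 mm (fingers closing along its y). It swivels about the pole with light friction. With the pole it weighs 0.27 kg. Fragile: at most 60 N on each side; 20 to 40 N is plenty.
- mast_upper (a joint): How far the upper pole section is out, in m: 0 stowed (locked until the button is pressed), 0.060 at its end, which is the first stop. When freed it springs up by itself to about 0.010 to 0.020 and stays there. Pulling it from there to the first stop takes up to about 5 N; let go, it sinks back.
- mast_lower (a joint): How far the lower pole section is out, in m: 0 stowed, 0.065 at its end, which is the second stop. It follows only after the upper section has reached the first stop, with a pull of about 7 N growing to about 9 N. At the second stop the camera stands 125 mm above its stowed height (underside 228 mm above the bench). Let go, it sinks back.
- tote: Bystander: pale open plastic tote 150 x 260 x 75 mm, origin under its centre.
- small_carton: Bystander close to the housing: brown carton 50 x 45 x 60 mm high, origin under its centre.
- jar: Bystander close to the housing: amber jar, 44 mm across, 65 mm high, origin under its centre.
- tape_roll: Bystander: roll of brown tape lying flat, 90 mm across, 48 mm high, origin under its centre.
- scanner: Bystander: black and yellow hand scanner lying down, 150 x 46 x 34 mm, origin under the black part's centre.
- flat_carton: Bystander: brown carton 140 x 100 x 55 mm high, origin under its centre.
- bottle: Bystander: amber bottle, 60 mm across, 130 mm high, origin under its centre.

How it is judged:
By the outcome, as a careful person would: the job done as asked, in the order asked, and still so for the second after the job is handed in, while the arm keeps its last pose, push and grip.
It also fails if it takes over 56 s, if anything falls off the work surface, if the arm or the gripper's body presses on something with over 40 N, if the wrist force passes 120 N, or if a joint passes its speed limit or range.

### The arm

A 6-joint arm with a two-finger parallel gripper is mounted at the origin on the work surface. World frame = base frame: x ahead of the robot, y to its left, z up, the work surface at z = 0. Lengths are in m, angles in rad, forces in N, time in s.
With the tool pointing down it reaches from about 0.275 to 0.725 m from the base axis. Payload 15.9 kg.
Tool frame: the origin (TCP) lies at the very end of the fingers, on their centre line; the grasp point (between the pads) lies 19 mm behind it; z points along the fingers, y is the direction in which the jaws open and shut (so a half turn about z gives the same grasp; the last joint's range is limited). The gripper opens to 85 mm and grips with 20 to 120 N. Pads are 22 mm wide; open, the fingers measure 114 mm over their backs; the gripper's body (76 mm by 85 mm) begins 54 mm behind the grasp point. The pads swing forward as they close: fully open they stand 13 mm farther back than shut.
Start: joints at [-1.249, 0.213, -0.034, 1.323, 0, 1.571], TCP at [0.158, -0.474, 0.231] pointing down, gripper open.
Joint ranges: [-2.98, 2.98], [-0.74, 1.72], [-1.14, 1.35], [-2.1, 2.04], [-1.57, 1.44], [-3.14, 3.14]. Speed limits (rad/s): [1.89, 1.89, 2.39, 2.57, 3.14, 3.14].

### API

Orientations are given as a rotation vector (axis times angle).
In Python, from bench import read_state, eyes, job gives the robot as it stands.
- The arm moves only by the tool carry_out, never from a script. Its argument "targets" is a list that holds one entry, the list of rows, each a list of 6 numbers: the shift along the world's x, y, z scaled (see below), then the turn, a rotation vector about the world's x, y, z scaled (see below). A call has 1 to 10 rows; each row is the pose to reach, as a shift and turn from the pose commanded when the call began; what a row does not reach only later rows make up. The controller multiplies each number of a shift by 0.25 m and each number of a turn by 45 degrees. A row lasts 1/10 s, in which the tool goes at most 50 mm and 8.59 degrees, less where a joint would pass 70% of its speed; a pose out of reach is approached as far as the arm can. A call with a number of a shift or a turn outside -1 to 1 is refused whole. A call with a gripper value outside its range is refused whole. "hand" is the closure, from -1 (fully open) to 1 (shut), set as the call begins (left out, the last holds). The fingers move at their own pace and stop on an object; "force" is the grip in N (left out, the last holds). Time passes only in rows, so rows that repeat a pose let the fingers close. It gives the time, the measured TCP pose, the force and the opening at its end, in the units of the state.
- read_state(): the state, without advancing time (a new reading comes with each control period).
- eyes.read_camera(name): name is "scene" or "top" or "wrist"; returns a dict with "color" (420x560x3 uint8, red, green, blue), "mtx" (3x3 intrinsics, pixels), "world_from_camera" (4x4, takes a point from camera to world coordinates). Camera axes: x right, y down, z forward; pixel columns grow to the right and rows downward; lengths in m; the calibration is good to about 2 mm. A picture is of the moment at which its call begins. There is no depth.
- job.hand_in(): hands the job in, once; it reports no verdict.
The state is a dict: "time": time; "q": joint angles; "joint_velocities": joint speeds; "effort": joint torques, N m; "ee_pos": TCP position; "orientation": TCP orientation; "wrist_force": force on the tool from outside, world axes, zero at the start; "wrist_torque": the same for the moment, N m; "finger_gap": opening from 0.0 (shut) to 1.0 (fully open).
Only numpy, scipy, OpenCV 4.12 (cv2) and the standard library are available. Lean on these libraries where they do the work, as an engineer would, in place of code of your own. Each camera call takes 0.05 s, during which the arm holds its last target.

## Working session

There is one attempt and no reset: what is moved stays moved. The work goes in short steps, Python scripts to look and compute and a tool call to move; the robot and the scene stay as the last step left them, time stands still between calls to the robot, and variables do not carry over. Pictures are saved under pics/ and viewed, and the job is handed in when it is done.

Besides the shell and the picture viewer there is one more tool, called after "Call:" by a JSON object that holds its "op" and its "data", one argument or row to a line. carry_out: Moves the arm, as the interface text tells. Shifts and turns lie within -1 to 1; 1 stands for 0.25 m of shift or 45 degrees of turn. Its arguments: {"type":"object","properties":{"targets":{"type":"array"},"hand":{"type":"number"},"force":{"type":"number"}},"required":["targets"]}

```bash
mkdir -p pics; ls; cat > h.py <<'E'
import numpy as np, cv2
from bench import read_state, eyes, job
def grab(n,f):
    c=eyes.read_camera(n); cv2.imwrite('pics/'+f+'.png',c['color'][:,:,::-1]); np.savez('pics/'+f+'.npz',**c); return c
def load(f): return np.load('pics/'+f+'.npz')
def ray(c,u,v):
    T=c['world_from_camera']; d=T[:3,:3]@np.linalg.inv(c['mtx'])@np.array([u,v,1.]); return T[:3,3],d
def plane(c,u,v,z):
    o,d=ray(c,u,v); return o+d*(z-o[2])/d[2]
def proj(c,p):
    T=np.linalg.inv(c['world_from_camera']); q=c['mtx']@(T[:3,:3]@np.array(p)+T[:3,3]); return q[:2]/q[2]
E
python3 - <<'E'
from h import *
for n in ['scene','top','wrist']:
    c=grab(n,n+'1'); print(n,c['world_from_camera'][:3,3].round(3))
print(read_state())
E
```

```text
pics
scene [1.286 0.708 0.814]
top [ 0.435 -0.021  1.159]
wrist [ 0.219 -0.452  0.373]
{'time': 0.15, 'q': array([-1.24899993e+00,  2.13274448e-01, -3.48648134e-02,  1.32351152e+00,
       -3.19826783e-05,  1.57081155e+00]), 'joint_velocities': array([-0.00041793, -0.00095326, -0.00021103, -0.0004943 ,  0.00212685,
       -0.00106162]), 'effort': array([ 1.07724932e-04, -6.86405182e+01,  4.87249482e+01,  1.30252025e-02,
       -2.06360420e-05, -1.51006503e-05]), 'ee_pos': array([ 0.15804666, -0.47409947,  0.23093409]), 'orientation': array([-3.10019153e+00, -5.03140555e-01,  2.64550392e-04]), 'wrist_force': array([-0.57587581, -0.08331218, -0.11757631]), 'wrist_torque': array([-0.00645579, -0.04826474, -0.01459704]), 'finger_gap': 0.9966231867879654}
```

View pics/top1.png

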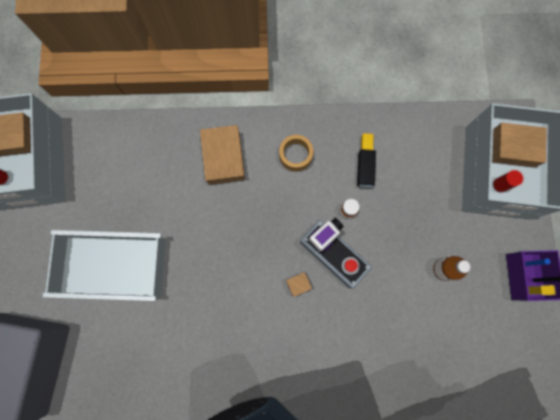

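View pics/scene1.png

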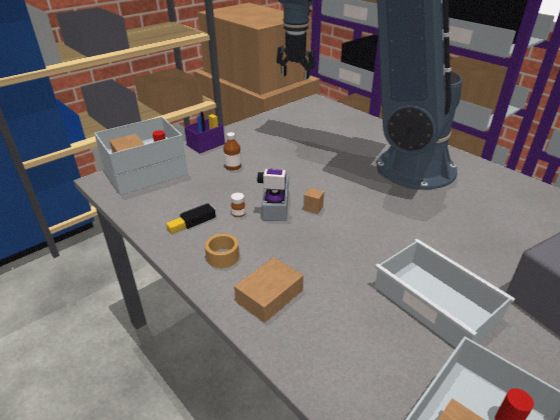

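The top view shows the purple label at about (325,234), the lens at (339,224), the button at (350,266), the jar at (351,208) and the small carton at (299,284). The scene view shows the monopod at about (273,190). Next I'll measure the positions.

```bash
python3 - <<'E'
from h import *
for n in ['top1','scene1']:
    c=load(n); im=c['color']; hsv=cv2.cvtColor(im,cv2.COLOR_RGB2HSV)
    roi=np.zeros(im.shape[:2],np.uint8)
    if n=='top1': roi[190:310,270:400]=1
    else: roi[150:230,240:340]=1
    H,S,V=[hsv[:,:,i] for i in range(3)]
    ms={'red':((H<8)|(H>172))&(S>150)&(V>90),'purple':(H>120)&(H<155)&(S>90)&(V>50),'white':(S<50)&(V>170),'black':(V<45),'brown':(H>8)&(H<22)&(S>90)}
    for k,m in ms.items():
        m=(m&(roi>0)).astype(np.uint8)
        cs,_=cv2.findContours(m,0,2)
        for q in cs:
            if cv2.contourArea(q)<15: continue
            M=cv2.moments(q);u,v=M['m10']/M['m00'],M['m01']/M['m00']
            print(n,k,round(cv2.contourArea(q)),round(u,1),round(v,1),cv2.minAreaRect(q)[1:], {z:plane(c,u,v,z)[:2].round(4).tolist() for z in (.06,.082,.151)})
    s=im[190:310,270:400] if n=='top1' else im[150:230,240:340]
    cv2.imwrite('pics/crop_'+n+'.png',cv2.resize(s[:,:,::-1],None,fx=6,fy=4.9 if n=='top1' else 6,interpolation=2))
E
```

```text
top1 red 87 350.6 265.1 ((10.0, 11.0), 90.0) {0.06: [0.4965, -0.2016], 0.082: [0.4952, -0.198], 0.151: [0.4914, -0.1867]}
top1 purple 134 324.7 234.5 ((9.192387580871582, 16.263456344604492), 45.0) {0.06: [0.5741, -0.1413], 0.082: [0.5713, -0.1389], 0.151: [0.5626, -0.1314]}
top1 white 383 324.4 234.9 ((16.263456344604492, 24.748737335205078), 45.0) {0.06: [0.5732, -0.1407], 0.082: [0.5704, -0.1383], 0.151: [0.5617, -0.1308]}
top1 white 168 351.1 205.9 ((14.0, 15.0), 90.0) {0.06: [0.645, -0.2113], 0.082: [0.6408, -0.2075], 0.151: [0.6276, -0.1956]}
top1 black 89 339.9 247.2 ((20.50609588623047, 10.60660171508789), 45.0) {0.06: [0.5414, -0.1776], 0.082: [0.5392, -0.1744], 0.151: [0.5326, -0.1647]}
top1 black 31 337.3 223.5 ((10.60660171508789, 3.535533905029297), 45.0) {0.06: [0.601, -0.1742], 0.082: [0.5977, -0.1711], 0.151: [0.5873, -0.1615]}
top1 brown 319 298.6 284.1 ((17.667022705078125, 19.900785446166992), 66.03751373291016) {0.06: [0.4538, -0.072], 0.082: [0.4534, -0.071], 0.151: [0.4523, -0.0678]}
scene1 purple 113 274.6 196.8 ((10.0, 18.0), 90.0) {0.06: [0.5597, -0.1344], 0.
[... 227 characters left out ...]
ite 50 274.6 173.7 ((21.023136138916016, 7.211102485656738), 3.1798300743103027) {0.06: [0.4711, -0.2356], 0.082: [0.4949, -0.2081], 0.151: [0.5695, -0.1218]}
scene1 black 16 274.6 192.4 ((4.0, 14.0), 90.0) {0.06: [0.5438, -0.1525], 0.082: [0.5655, -0.1274], 0.151: [0.6334, -0.0487]}
scene1 black 31 260.0 178.0 ((9.0, 4.0), 90.0) {0.06: [0.5233, -0.2474], 0.082: [0.5455, -0.2196], 0.151: [0.6153, -0.1322]}
scene1 brown 20 241.9 205.5 ((4.0, 7.0), 0.0) {0.06: [0.6613, -0.165], 0.082: [0.6795, -0.1395], 0.151: [0.7367, -0.0597]}
scene1 brown 365 313.2 200.4 ((18.741483688354492, 23.837852478027344), 9.462322235107422) {0.06: [0.4868, -0.0422], 0.082: [0.5102, -0.0203], 0.151: [0.5833, 0.0483]}
```

View pics/crop_top1.png

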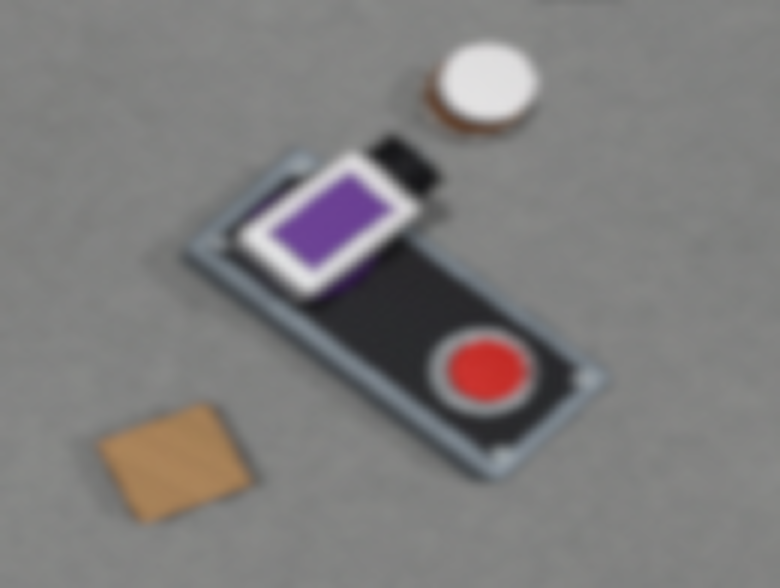

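View pics/crop_scene1.png

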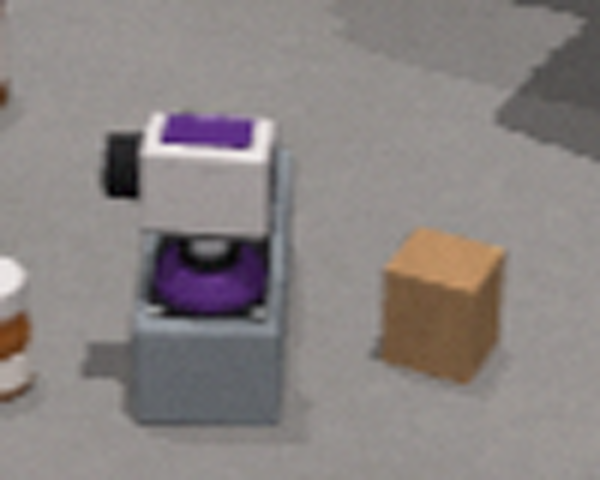

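```bash
python3 - <<'E'
from h import *
c=load('top1'); im=c['color']; hsv=cv2.cvtColor(im,cv2.COLOR_RGB2HSV)
roi=np.zeros(im.shape[:2],bool); roi[216:254,300:345]=1
H,S,V=[hsv[:,:,i] for i in range(3)]
for k,m in {'purple':(H>120)&(H<155)&(S>90)&(V>80),'all':((S<50)&(V>150))|((H>120)&(H<155)&(S>70)&(V>80))}.items():
    m=(m&roi).astype(np.uint8)
    n,l,st,ce=cv2.connectedComponentsWithStats(m); i=1+np.argmax(st[1:,4])
    v,u=np.nonzero(l==i); P=np.array([plane(c,a,b,.151)[:2] for a,b in zip(u,v)])
    mean,ev,va=cv2.PCACompute2(P.astype(np.float32),None)
    print(k,len(u),mean,np.degrees(np.arctan2(ev[0,1],ev[0,0])),np.sqrt(12*va.ravel()))
# lens
m=((V<60)&roi).astype(np.uint8); m[:, :330]=0; m[235:]=0
v,u=np.nonzero(m); p=plane(c,u.mean(),v.mean(),.13); print(len(u),p)
# housing axis
b=plane(c,350.6,265.1,.082)[:2]; a=np.array([.5622,-.1315]); print(np.linalg.norm(b-a),np.degrees(np.arctan2(*(b-a)[::-1])))
E
```

```text
purple 153 [[ 0.56260633 -0.13143694]] 130.56029 [0.03827063 0.02106649]
all 430 [[ 0.5611858  -0.13023907]] 133.42613 [0.06134855 0.03884386]
58 [ 0.59059752 -0.1644492   0.13      ]
0.09444143753858603 -135.11522651233952
```

Call:
{"op": "carry_out", "data": {
  "targets": [
    [[0.4, 0.35, -0.1, 0, 0, 0.8], [0.8, 0.7, -0.1, 0, 0, 0.9], [1, 1, -0.2, 0, 0, 1], [1, 1, -0.2, 0, 0, 1], [1, 1, -0.2, 0, 0, 1], [1, 1, -0.2, 0, 0, 1], [1, 1, -0.2, 0, 0, 1], [1, 1, -0.2, 0, 0, 1], [1, 1, -0.2, 0, 0, 1], [1, 1, -0.2, 0, 0, 1]]
  ],
  "hand": 1,
  "force": 30
}}

```text
time: 1.15
ee_pos: [0.4076, -0.2249, 0.1813]
orientation: [-2.673, -1.651, 0.001]
wrist_force: [-0.3, 0.0, 0.3]
finger_gap: -0.001
```

Call:
{"op": "carry_out", "data": {
  "targets": [
    [[0.2, 0.06, 0, 0, 0, 0.2], [0.35, 0.108, -0.1, 0, 0, 0.4], [0.35, 0.108, -0.2, 0, 0, 0.6], [0.35, 0.108, -0.28, 0, 0, 0.8], [0.35, 0.108, -0.28, 0, 0, 1], [0.35, 0.108, -0.28, 0, 0, 1], [0.35, 0.108, -0.28, 0, 0, 1]]
  ]
}}

```text
time: 1.85
ee_pos: [0.4948, -0.1989, 0.1114]
orientation: [1.839, 2.547, -0.0]
wrist_force: [0.8, 0.6, 0.5]
finger_gap: 0.0
```

```bash
python3 - <<'E'
from h import *
for n in ['scene','top','wrist']: grab(n,n+'2')
s=read_state(); print(s['ee_pos'],s['wrist_force'],s['q'])
for n in ['scene','top','wrist']: print(n,proj(load(n+'2'),s['ee_pos']))
a=cv2.imread('pics/scene2.png')[130:250,220:340];b=cv2.imread('pics/top2.png')[190:310,270:390]
cv2.imwrite('pics/m2.png',np.hstack([cv2.resize(x,(400,400),interpolation=2) for x in (a,b)]))
E
```

```text
[ 0.49526586 -0.19826627  0.11155185] [ 0.18498673 -0.74647189  0.9754733 ] [-3.80720462e-01  3.32567249e-01 -1.82806831e-01  1.05512848e+00
 -1.08623369e-04  8.71177498e-01]
scene [276.44964764 166.85290747]
top [352.67050528 264.34537131]
wrist [279.20351841 279.60522056]
```

View pics/m2.png

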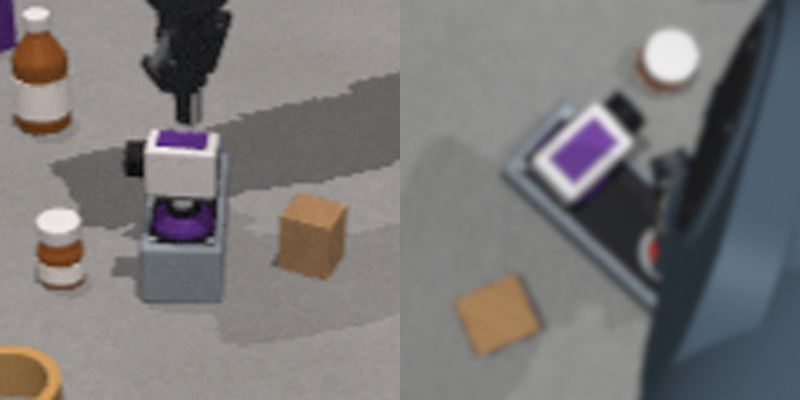

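View pics/wrist2.png

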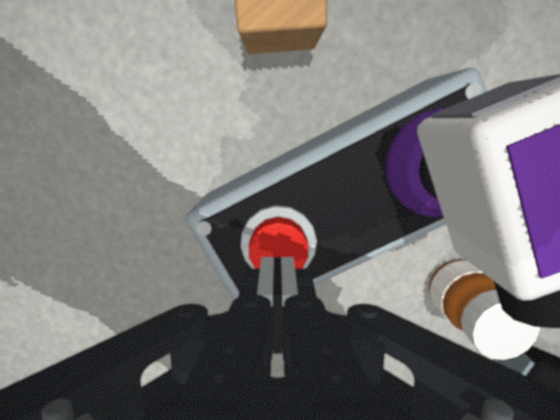

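```bash
python3 - <<'E'
from h import *
c=load('wrist2'); im=c['color']; hsv=cv2.cvtColor(im,cv2.COLOR_RGB2HSV)
H,S,V=[hsv[:,:,i] for i in range(3)]
m=(((H<8)|(H>172))&(S>120)&(V>60)); m[:, :200]=0;m[:,360:]=0
# top face: bright red; fit circle from its upper boundary points on plane .082
v,u=np.nonzero(m); print(u.min(),u.max(),v.min(),v.max(), hsv[225,278],hsv[245,278],hsv[255,255])
P=np.array([plane(c,a,b,.082)[:2] for a,b in zip(u,v)]).astype(np.float32)
print(cv2.minEnclosingCircle(P))
m2=m&(V>195); v,u=np.nonzero(m2); P=np.array([plane(c,a,b,.082)[:2] for a,b in zip(u,v)]).astype(np.float32)
print(len(u),cv2.minEnclosingCircle(P))
cv2.imwrite('pics/btn.png',cv2.resize(im[190:330,200:360,::-1],None,fx=4,fy=4))
E
```

```text
249 307 217 269 [  2 190 241] [  2 214 155] [  1 204 189]
((0.4939366579055786, -0.19478973746299744), 0.016543196514248848)
493 ((0.49451392889022827, -0.18983295559883118), 0.0133593138307333)
```

View pics/btn.png

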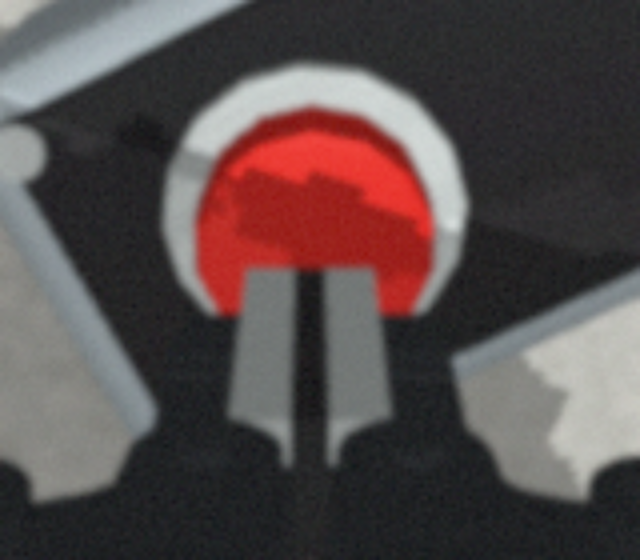

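The button's centre is at about (0.4945, -0.198), which agrees with the top view. I'll press it slowly.

Call:
{"op": "carry_out", "data": {
  "targets": [
    [[0, 0, -0.06, 0, 0, 0], [0, 0, -0.1, 0, 0, 0], [0, 0, -0.11, 0, 0, 0], [0, 0, -0.12, 0, 0, 0], [0, 0, -0.128, 0, 0, 0], [0, 0, -0.135, 0, 0, 0], [0, 0, -0.14, 0, 0, 0], [0, 0, -0.142, 0, 0, 0], [0, 0, -0.142, 0, 0, 0]]
  ]
}}

```text
time: 2.9
ee_pos: [0.4957, -0.1974, 0.0759]
orientation: [1.837, 2.548, -0.0]
wrist_force: [-3.5, -0.5, 3.1]
finger_gap: -0.001
```

Call:
{"op": "carry_out", "data": {
  "targets": [
    [[0, 0, -0.004, 0, 0, 0], [0, 0, -0.008, 0, 0, 0], [0, 0, -0.008, 0, 0, 0]]
  ]
}}

```text
time: 3.2
ee_pos: [0.4957, -0.1974, 0.074]
orientation: [1.837, 2.548, 0.0]
wrist_force: [-4.6, 0.4, 7.0]
finger_gap: 0.001
```

```bash
python3 - <<'E'
from h import *
for n in ['scene','wrist']: grab(n,n+'3')
s=read_state(); print(s['ee_pos'],s['wrist_force'])
a=cv2.imread('pics/scene3.png')[130:250,220:340];b=cv2.imread('pics/scene2.png')[130:250,220:340]
cv2.imwrite('pics/m3.png',np.hstack([cv2.resize(x,(400,400),interpolation=2) for x in (b,a)]))
E
```

```text
[ 0.49573405 -0.19742498  0.07401014] [-4.06605127 -0.59275597  7.32749242]
```

View pics/m3.png

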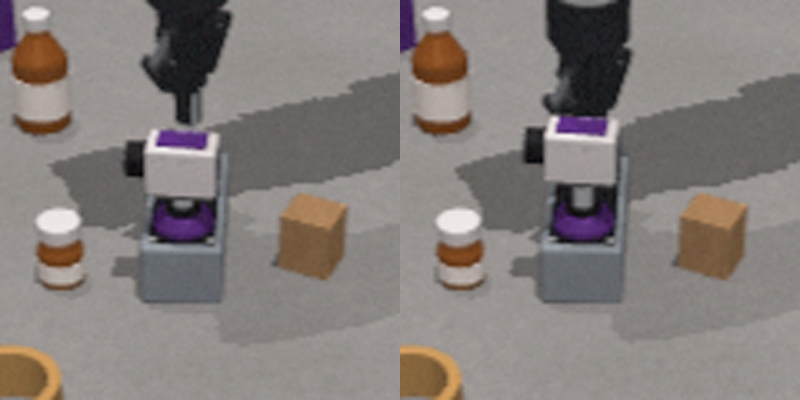

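The pole has sprung up, and the camera sits about 15 mm higher in the scene view. Next I'll retreat upward.

Call:
{"op": "carry_out", "data": {
  "targets": [
    [[0, 0, 0.15, 0, 0, 0], [0, 0, 0.35, 0, 0, 0], [0, 0, 0.55, 0, 0, 0], [0, 0, 0.63, 0, 0, 0.1], [0.1, 0.1, 0.63, 0, 0, 0.3], [0.2, 0.2, 0.63, 0, 0, 0.5], [0.2, 0.2, 0.63, 0, 0, 0.5], [0.2, 0.2, 0.63, 0, 0, 0.5]]
  ]
}}

```text
time: 4.1
ee_pos: [0.546, -0.1468, 0.2308]
orientation: [-1.303, -2.858, -0.0]
wrist_force: [0.1, 0.1, 0.1]
finger_gap: 0.001
```

Call:
{"op": "carry_out", "data": {
  "targets": [
    [[0.065, 0.064, 0, 0, 0, 0], [0.065, 0.064, 0, 0, 0, 0], [0.065, 0.064, 0, 0, 0, 0], [0.065, 0.064, 0, 0, 0, 0], [0.065, 0.064, 0, 0, 0, 0]]
  ],
  "hand": -1
}}

```text
time: 4.6
ee_pos: [0.5614, -0.1319, 0.2314]
orientation: [1.306, 2.857, -0.0]
wrist_force: [-0.3, 0.7, 0.4]
finger_gap: 0.846
```

```bash
python3 - <<'E'
from h import *
for n in ['scene','wrist']: grab(n,n+'4')
s=read_state(); print(s['ee_pos'],s['orientation'],s['wrist_force'],s['finger_gap'],s['q'])
a=s['orientation'];print('tool y deg',2*np.degrees(np.arctan2(a[1],a[0]))-90)
c=load('wrist4')
print(proj(c,s['ee_pos']))
E
```

```text
[ 0.56159297 -0.13176146  0.2314345 ] [ 1.30550041e+00  2.85734039e+00 -5.65055952e-05] [0.65108113 0.38801393 0.73753262] 0.9928586493098166 [-2.30418318e-01  3.75667691e-01  1.86278059e-01  1.38127662e+00
 -6.28091942e-05  6.26725277e-01]
tool y deg 40.88928929998261
[277.68228629 280.44263207]
```

View pics/wrist4.png

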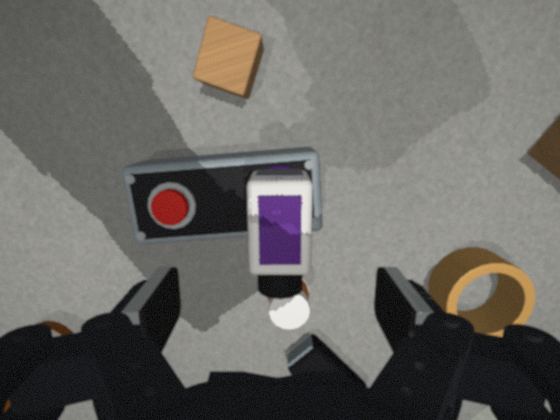

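View pics/scene4.png

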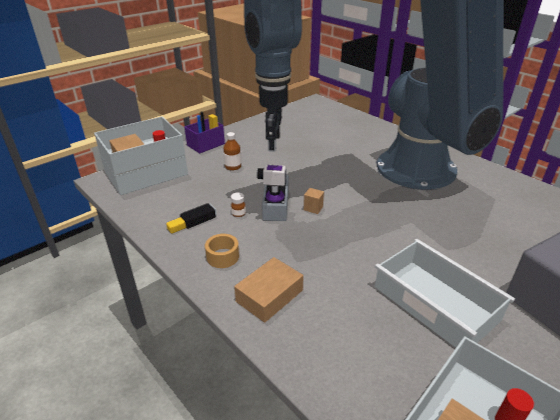

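The wrist view shows the label at about (280,230), square to the jaws. I'll check its centre and height across the two views.

```bash
python3 - <<'E'
from h import *
R={}
for n,r in (('wrist4',(185,275,245,320)),('scene4',(150,178,255,295))):
    c=load(n); im=c['color']; hsv=cv2.cvtColor(im,cv2.COLOR_RGB2HSV)
    H,S,V=[hsv[:,:,i] for i in range(3)]
    m=((H>120)&(H<155)&(S>80)&(V>60)); k=np.zeros_like(m);k[r[0]:r[1],r[2]:r[3]]=1; m=(m&k).astype(np.uint8)
    nn,l,st,ce=cv2.connectedComponentsWithStats(m); i=1+np.argmax(st[1:,4]); u,v=ce[i]
    q=max(cv2.findContours((l==i).astype(np.uint8),0,2)[0],key=cv2.contourArea)
    print(n,st[i],u,v,cv2.minAreaRect(q),[plane(c,u,v,z).round(4).tolist() for z in (.161,.166,.171)]); R[n]=ray(c,u,v)
(o1,d1),(o2,d2)=R.values()
t=np.linalg.lstsq(np.c_[d1,-d2],o2-o1,rcond=None)[0]; print(o1+d1*t[0],o2+d2*t[1])
E
```

```text
wrist4 [ 259  196   42   68 2758] 279.4408992023205 229.19579405366207 ((279.5, 229.5), (67.0, 41.0), 90.0) [[0.5615, -0.1298, 0.161], [0.5605, -0.1286, 0.166], [0.5594, -0.1275, 0.171]]
scene4 [267 165  15   6  65] 273.89230769230767 167.36923076923077 ((274.04998779296875, 167.34999084472656), (14.112156867980957, 4.371700763702393), 4.39870548248291) [[0.5584, -0.1373, 0.161], [0.5639, -0.1308, 0.166], [0.5695, -0.1243, 0.171]]
[ 0.56086579 -0.12907106  0.16415489] [ 0.56306963 -0.13180409  0.16523569]
```

Call:
{"op": "carry_out", "data": {
  "targets": [
    [[0.003, 0.003, -0.1, 0, 0, 0], [0.003, 0.003, -0.2, 0, 0, 0], [0.003, 0.003, -0.3, 0, 0, 0], [0.003, 0.003, -0.38, 0, 0, 0], [0.003, 0.003, -0.43, 0, 0, 0], [0.003, 0.003, -0.43, 0, 0, 0], [0.003, 0.003, -0.43, 0, 0, 0]]
  ]
}}

```text
time: 5.4
ee_pos: [0.5629, -0.1307, 0.1245]
orientation: [1.304, 2.857, 0.0]
wrist_force: [1.3, -0.1, 0.2]
finger_gap: 0.997
```

```bash
python3 - <<'E'
from h import *
for n in ['scene','wrist']: grab(n,n+'5')
s=read_state(); print(s['ee_pos'],s['wrist_force'],s['finger_gap'])
a=cv2.imread('pics/scene5.png')[130:250,220:340]
b=cv2.imread('pics/wrist5.png')
cv2.imwrite('pics/m5.png',np.hstack([cv2.resize(a,(360,360),interpolation=2),cv2.resize(b,(440,360))]))
E
```

```text
[ 0.56328277 -0.13077662  0.12496807] [-0.38448158 -0.20770994  0.76034151] 1.0028471036885838
```

View pics/m5.png

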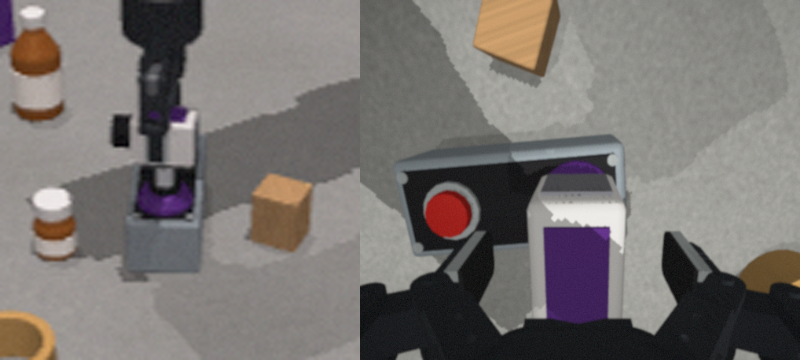

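The camera is centred between the pads. I'll close softly in two stages.

Call:
{"op": "carry_out", "data": {
  "targets": [
    [[0, 0, 0, 0, 0, 0], [0, 0, 0, 0, 0, 0], [0, 0, 0, 0, 0, 0], [0, 0, 0, 0, 0, 0], [0, 0, 0, 0, 0, 0]]
  ],
  "hand": -0.06,
  "force": 25
}}

```text
time: 6.0
ee_pos: [0.5626, -0.1306, 0.1238]
orientation: [1.304, 2.858, -0.0]
wrist_force: [0.2, 0.4, -0.2]
finger_gap: 0.532
```

Call:
{"op": "carry_out", "data": {
  "targets": [
    [[0, 0, 0, 0, 0, 0], [0, 0, 0, 0, 0, 0], [0, 0, 0, 0, 0, 0], [0, 0, 0, 0, 0, 0], [0, 0, 0, 0, 0, 0]]
  ],
  "hand": 1,
  "force": 25
}}

```text
time: 6.5
ee_pos: [0.5626, -0.1306, 0.1238]
orientation: [-1.304, -2.858, 0.0]
wrist_force: [-1.4, -1.0, 1.3]
finger_gap: 0.467
```

Call:
{"op": "carry_out", "data": {
  "targets": [
    [[0, 0, 0.01, 0, 0, 0], [0, 0, 0.03, 0, 0, 0], [0, 0, 0.05, 0, 0, 0], [0, 0, 0.07, 0, 0, 0], [0, 0, 0.09, 0, 0, 0], [0, 0, 0.11, 0, 0, 0], [0, 0, 0.13, 0, 0, 0], [0, 0, 0.15, 0, 0, 0], [0, 0, 0.16, 0, 0, 0], [0, 0, 0.16, 0, 0, 0]]
  ]
}}

```text
time: 7.5
ee_pos: [0.5626, -0.1306, 0.1642]
orientation: [1.304, 2.858, -0.0]
wrist_force: [-2.5, -3.2, -2.8]
finger_gap: 0.466
```

Call:
{"op": "carry_out", "data": {
  "targets": [
    [[0, 0, 0.01, 0, 0, 0], [0, 0, 0.03, 0, 0, 0], [0, 0, 0.05, 0, 0, 0], [0, 0, 0.07, 0, 0, 0], [0, 0, 0.09, 0, 0, 0], [0, 0, 0.11, 0, 0, 0], [0, 0, 0.13, 0, 0, 0], [0, 0, 0.15, 0, 0, 0], [0, 0, 0.16, 0, 0, 0], [0, 0, 0.16, 0, 0, 0]]
  ]
}}

```text
time: 8.5
ee_pos: [0.5626, -0.1306, 0.2042]
orientation: [1.304, 2.858, 0.0]
wrist_force: [-3.0, -2.9, -6.9]
finger_gap: 0.465
```

```bash
python3 - <<'E'
from h import *
for n in ['scene','wrist']: grab(n,n+'6')
s=read_state(); print(s['ee_pos'],s['wrist_force'],s['wrist_torque'],s['finger_gap'])
a=cv2.imread('pics/scene6.png')[100:220,220:340]
b=cv2.imread('pics/wrist6.png')
cv2.imwrite('pics/m6.png',np.hstack([cv2.resize(a,(360,360),interpolation=2),cv2.resize(b,(440,360))]))
E
```

```text
[ 0.5625859  -0.13059214  0.20384851] [-2.88866547 -0.98432501 -7.40813901] [-0.37670566  0.52670086  0.01283803] 0.46251357884827554
```

View pics/m6.png

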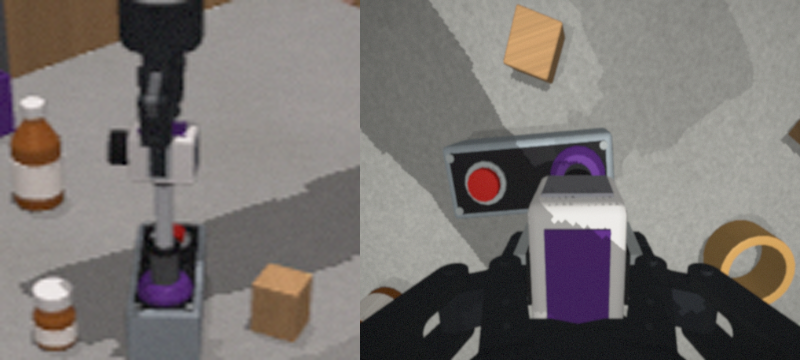

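Both pole sections are extending and there's no slip. I'll continue up, then feel for the second stop in small steps.

Call:
{"op": "carry_out", "data": {
  "targets": [
    [[0, 0, 0.01, 0, 0, 0], [0, 0, 0.026, 0, 0, 0], [0, 0, 0.042, 0, 0, 0], [0, 0, 0.058, 0, 0, 0], [0, 0, 0.074, 0, 0, 0], [0, 0, 0.09, 0, 0, 0], [0, 0, 0.1, 0, 0, 0], [0, 0, 0.1, 0, 0, 0], [0, 0, 0.1, 0, 0, 0]]
  ],
  "force": 32
}}

```text
time: 9.5
ee_pos: [0.5626, -0.1306, 0.2289]
orientation: [1.304, 2.858, -0.0]
wrist_force: [-4.1, -2.0, -7.3]
finger_gap: 0.464
```

Call:
{"op": "carry_out", "data": {
  "targets": [
    [[0, 0, 0.004, 0, 0, 0], [0, 0, 0.008, 0, 0, 0], [0, 0, 0.008, 0, 0, 0]]
  ]
}}

```text
time: 9.8
ee_pos: [0.5626, -0.1306, 0.2308]
orientation: [-1.304, -2.858, 0.0]
wrist_force: [-3.8, -2.9, -9.0]
finger_gap: 0.463
```

Call:
{"op": "carry_out", "data": {
  "targets": [
    [[0, 0, 0.004, 0, 0, 0], [0, 0, 0.008, 0, 0, 0], [0, 0, 0.008, 0, 0, 0]]
  ]
}}

```text
time: 10.1
ee_pos: [0.5626, -0.1306, 0.233]
orientation: [1.304, 2.858, -0.0]
wrist_force: [-3.5, -2.8, -8.4]
finger_gap: 0.462
```

Call:
{"op": "carry_out", "data": {
  "targets": [
    [[0, 0, 0.004, 0, 0, 0], [0, 0, 0.004, 0, 0, 0], [0, 0, 0.004, 0, 0, 0]]
  ]
}}

```text
time: 10.4
ee_pos: [0.5626, -0.1306, 0.2339]
orientation: [1.304, 2.858, -0.0]
wrist_force: [-4.4, -2.2, -9.5]
finger_gap: 0.464
```

Call:
{"op": "carry_out", "data": {
  "targets": [
    [[0, 0, 0.004, 0, 0, 0], [0, 0, 0.004, 0, 0, 0], [0, 0, 0.004, 0, 0, 0]]
  ]
}}

```text
time: 10.7
ee_pos: [0.5626, -0.1306, 0.2349]
orientation: [1.304, 2.858, -0.0]
wrist_force: [-3.5, -2.9, -9.3]
finger_gap: 0.467
```

Call:
{"op": "carry_out", "data": {
  "targets": [
    [[0, 0, 0.004, 0, 0, 0], [0, 0, 0.004, 0, 0, 0], [0, 0, 0.004, 0, 0, 0]]
  ]
}}

```text
time: 11.0
ee_pos: [0.5625, -0.1305, 0.2354]
orientation: [-1.304, -2.857, 0.0]
wrist_force: [-2.4, -3.3, -20.1]
finger_gap: 0.465
```

The pull jumped to 20 N at +111.5 mm from the grasp, which fits the second stop. I'll check it by holding and looking.

Call:
{"op": "carry_out", "data": {
  "targets": [
    [[0, 0, 0, 0, 0, 0], [0, 0, 0, 0, 0, 0], [0, 0, 0, 0, 0, 0], [0, 0, 0, 0, 0, 0], [0, 0, 0, 0, 0, 0], [0, 0, 0, 0, 0, 0], [0, 0, 0, 0, 0, 0], [0, 0, 0, 0, 0, 0]]
  ]
}}

```text
time: 11.8
ee_pos: [0.5625, -0.1305, 0.2354]
orientation: [-1.304, -2.857, 0.0]
wrist_force: [-0.6, -3.5, -25.6]
finger_gap: 0.458
```

```bash
python3 - <<'E'
from h import *
for n in ['scene','wrist']: grab(n,n+'7')
s=read_state(); print(s['ee_pos'],s['wrist_force'],s['wrist_torque'],s['finger_gap'])
a=cv2.imread('pics/scene7.png')[100:220,220:340]
b=cv2.imread('pics/wrist7.png')
for n in ('wrist5','wrist6','wrist7'):
    hsv=cv2.cvtColor(load(n)['color'],cv2.COLOR_RGB2HSV); H,S,V=[hsv[:,:,i] for i in range(3)]
    m=((H>120)&(H<155)&(S>80)&(V>60)); m[:258]=0; v,u=np.nonzero(m[:,200:360]); print(n,v.min(),u.min()+200,u.max()+200,v.max())
c=load('scene7'); print(proj(c,[.562,-.131,.276]),proj(c,[.562,-.131,.273]))
hsv=cv2.cvtColor(c['color'],cv2.COLOR_RGB2HSV); H,S,V=[hsv[:,:,i] for i in range(3)]
m=((H>120)&(H<155)&(S>80)&(V>60)); m[150:]=0;m[:,:255]=0;m[:,295:]=0; v,u=np.nonzero(m); print(u.min(),u.max(),v.min(),v.max())
cv2.imwrite('pics/m7.png',np.hstack([cv2.resize(a,(360,360),interpolation=2),cv2.resize(b,(440,360))]))
E
```

```text
[ 0.5624992  -0.13053103  0.23548104] [ -0.78927599  -4.73926431 -25.25979411] [-0.66833679 -0.00994593  0.06782479] 0.4651287404768807
wrist5 265 234 317 377
wrist6 268 235 318 377
wrist7 268 235 318 377
[273.8318567 132.1662113] [273.84678983 133.1695862 ]
266 281 131 134
```

View pics/m7.png

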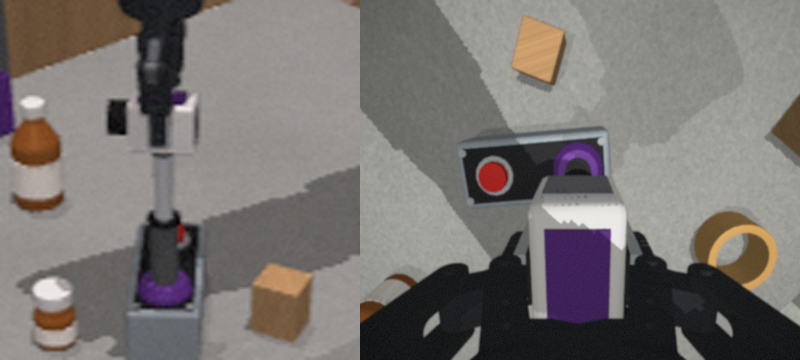

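The camera is at the stop: its label sits at rows 131–134 in the scene view, against 132 expected for a 276 mm top. There's no slip in the wrist view. I'll ease off the excess pull slightly while staying against the stop.

Call:
{"op": "carry_out", "data": {
  "targets": [
    [[0, 0, -0.001, 0, 0, 0], [0, 0, -0.001, 0, 0, 0], [0, 0, -0.001, 0, 0, 0], [0, 0, -0.001, 0, 0, 0], [0, 0, -0.001, 0, 0, 0], [0, 0, -0.001, 0, 0, 0], [0, 0, -0.001, 0, 0, 0]]
  ]
}}

```text
time: 12.6
ee_pos: [0.5625, -0.1306, 0.2354]
orientation: [-1.304, -2.858, 0.0]
wrist_force: [-2.2, -2.5, -24.7]
finger_gap: 0.461
```

```bash
python3 - <<'E'
from h import *
s=read_state(); print(s['time'],s['ee_pos'],s['wrist_force'],s['finger_gap']); print(job.hand_in())
E
```

```text
12.6 [ 0.56253202 -0.13055331  0.23543351] [ -2.18002763  -2.49712139 -24.65983576] 0.4610072086834796
the job is handed in; nothing more can be done
None
```

I pressed the red button fully down and the pole sprang up about 14 mm. I then gripped the camera across its 40 mm sides, raised it past the first stop to the second, and handed the job in while still holding it there.

- **Forces:** the highest wrist reading on the button was about 7 N. The grip was set to 25 N, then 32 N for the final part of the lift; I had no direct reading of the grip on the camera.
- **Second stop:** the pull jumped from about 9 N to 20–25 N after I had raised the camera 111.5 mm from the grasp height, about 125 mm above stowed. In the scene camera, the top label was where a fully raised camera should show it.
- **Hold:** the jaw opening stayed at about 40 mm and the last wrist picture showed no slip. The bystanders I could see in it had not moved.
- **Not as expected:** I lowered the arm 0.25 mm to ease the pull on the stop, but it stayed at about 25 N. The camera was therefore handed in pressing firmly on the stop, well under the 120 N limit.
- **Time:** 12.6 s of the 56 s allowed.

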